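Rock a tight camshaft bearing cap out of its register

ROBOT

A 6-joint arm with a two-finger parallel gripper is mounted at the origin on the work surface. World frame = base frame: x ahead of the robot, y to its left, z up, the work surface at z = 0. Lengths are in m, angles in degrees, forces in N, time in s.
With the tool pointing down it reaches from about 0.4 to 0.825 m from the base axis. Payload 7 kg.
Tool frame: the origin (TCP) lies at the very end of the fingers, on their centre line; the grasp point (between the pads) lies 19 mm behind it (ctrl.grip_depth is the distance from the TCP to the grasp point, in m); z points along the fingers, y is the line along which they close (so a half turn about z gives the same grasp; the last joint's range is limited). The gripper opens to 88 mm and grips with 3 to 60 N. Pads are 19 mm wide; open, the fingers measure 130 mm over their backs; the gripper's body (78 mm by 193 mm) begins 47 mm behind the grasp point.
Start: joints at [83.944, 20.546, 0.682, 0, -70.136, -16.507], TCP at [0.259, 0.623, 0.19] pointing down, gripper open.
Joint ranges: [-176.03, 176.03], [-82.01, 121.73], [-58.28, 71.71], [-173.87, 95.51], [-174.79, -0.11], [-173.66, 173.66]. Speed limits (degrees/s): [136.94, 136.94, 172.46, 180, 180, 180].

INTERFACE

Orientations are given as [roll, pitch, yaw] about the fixed x, y, z axes, in that order (R = Rz(yaw) Ry(pitch) Rx(roll)).
In Python, from plant import get_obs, eyes, ctrl, spotter gives the robot as it stands.
- The arm moves only by the shell command python3 -m crank 'ROWS'. ROWS is JSON, one flat list of numbers, 7 for each row, row after row: the turn, a rotation vector about the tool's x, y, z in rad, then the shift along the tool's x, y, z in mm, then the opening, from 0 (shut) to 1 (fully open). A call has 1 to 5 rows; each row shifts and turns the commanded pose from where the row before left it, along the tool's axes as they then stand; what a row does not reach is not made up. A row lasts 1/8 s, in which the tool goes at most 62.5 mm and 10.7 degrees, less where a joint would pass 70% of its speed; a pose out of reach is approached as far as the arm can. A call is refused whole if a number of a shift passes 62.5 or a number of a turn 0.188, either way. A call with a gripper value outside its range is refused whole. The fingers move at their own pace and stop on an object; the grip force is fixed at half the most. Time passes only in rows, so rows that do not move let the fingers close. It gives the time, the measured TCP pose, the force, the opening and the grip force at its end, in the units of the state.
- get_obs(): the state, without advancing time (a new reading comes with each control period).
- eyes.snapshot(name): name is "scene" or "top"; returns the picture (384x512x3 uint8, blue, green, red); there is no depth.
- eyes.camera_model(name): a dict with "fx", "fy", "cx", "cy" (pixels), "extrinsics" (4x4, takes a point from camera to world coordinates). Camera axes: x right, y down, z forward; pixel columns grow to the right and rows downward; lengths in m; the calibration is good to about 2 mm. A picture is of the moment at which its call begins. camera_model takes no time and is no camera call.
- ctrl.close_job(): hands the job in; it is judged then, once.
Trained networks look in the newest picture that a camera, given by its name, has taken for a name from the list of things; names that differ only in an ending like _2 or _b are one class to them, and where a whole thing is asked for, a point or a joint stands for the part that bears it (a point fixed in the world has none). Each returns a list of dicts, best first, with "p" (0 to 1); they miss things now and then, are a little off and sometimes report something else, mostly with a low value. They report only what shows in the picture. A call takes as long as a camera call.
- spotter.outline_of(camera, target): "region" (384x512 bool, what is visible of it) and "rect" ([left, top, width, height] in pixels, round what is visible of it).
- spotter.place_of(camera, target): "location" ([column, row] in pixels: a listed point, or the origin of a listed thing).
The state is a dict: "clock": time; "joint_pos": joint angles; "qvel": joint speeds; "tau": joint torques, N m; "tool_pos": TCP position; "orientation": TCP orientation; "force": force on the tool from outside, world axes, zero at the start; "moment": the same for the moment, N m; "opening": finger opening in m; "gripper_force": force on a finger pad.
Only numpy, scipy, OpenCV 4.12 (cv2) and the standard library are available. Lean on these libraries where they do the work, as an engineer would, in place of code of your own. Each camera call takes 0.05 s, during which the arm holds its last target. There are 200 camera calls.

TASK

On the cylinder head, the bearing cap with one yellow-painted ear has its bolts out but still sits tight between its register walls. Grip it by its crown and do not pull it straight up: rock it out, first lifting the yellow ear while the plain ear stays down, then lifting the plain ear above the yellow one while the yellow foot is still between the walls, a clear few degrees and a short pause each way. Finish while still holding it level and still, just clear above its own saddle (1 to 3 cm over the register walls) and touching nothing but the gripper; leave the other two caps seated and the things on the bench alone.

Things in the scene. Friction and masses are not known exactly. Their poses are not given: they have to be found in the camera images.
- head: pale aluminium cylinder head, fixed on the bench: block 150 (x) x 340 (y) x 60 mm. Origin at the centre of its underside, z up. Three saddles in a row along its y axis, at y = -95, 0, +95 mm, x = 0, each with a cap whose x axis is along the head's x. The saddles' flat landing faces are 75 mm above the origin. Beside a cap, in +-y, is only open space up to the next cap
- saddle_mid (a point): centre of the middle saddle, at landing-face height; axes as the head's. At both ends of each saddle (40 mm either way in x) a register wall 10 mm high and 26 wide: a sprung shoe, pressing the cap's end with 25 N plus 5 N per mm and giving way up to 5 mm outward; fixed cheeks of the same height behind, to 61 mm from the centre
- cap: bearing cap to take out, darker grey, one ear yellow, 0.14 to 0.28 kg, 80 (x) x 24 (y) x 50 mm high, in any one of the saddles. Origin: centre of the underside, x towards the yellow ear, z up. Two ears 16 mm high reach x = +-40; an open bore, 28 wide and 14 high, is between them. The crown above, 36 (x) x 24 (y) mm, z up to 50, is gripped across its x faces from z = 18 up
- cap_yellow_foot (a point): lower edge of the cap's end face under the yellow ear, at cap x = +40, y = 0, z = 0 mm; axes as the cap's
- cap_plain_foot (a point): lower edge of the cap's end face under the unpainted ear, at cap x = -40, y = 0, z = 0 mm; axes as the cap's
- cap_crown (a point): centre of the crown's top face, at cap z = 50 mm. The cap is held by friction at its ends: pulling it straight up takes about 24 to 40 N; tilting it, one ear rising while the other foot stays down as the pivot, takes a moment of about 1 to 1.5 N m from the grip and hardly any lift
- cap_b: another bearing cap, same shape, no paint, seated in another saddle; leave it alone
- cap_c: a third bearing cap, same shape, no paint, seated in the remaining saddle; leave it alone
- wrench: steel combination wrench, 190 mm long, lying on the bench to the right of the head; bystander
- driver: green cordless impact driver, about 190 x 200 mm, 60 mm high, lying on the bench to the left of the head; bystander

How it is judged:
By the outcome, as a careful person would: the job done as asked, in the order asked, and still so for the second after the job is handed in, while the arm keeps its last pose, push and grip.
It also fails if it takes over 40 s, if anything falls off the work surface, if the arm or the gripper's body presses on something with over 40 N, if the wrist force passes 120 N, or if a joint passes its speed limit or range.

## Working session

There is one attempt and no reset: what is moved stays moved. The work goes in short steps, Python scripts to look and compute and a shell command to move; the robot and the scene stay as the last step left them, time stands still between calls to the robot, and variables do not carry over. Pictures are saved under pics/ and viewed, at most 10 in all, crops included, and the job is handed in when it is done.

```bash
mkdir -p pics; cat > h.py <<'E'
import numpy as np,cv2
from plant import get_obs,eyes,ctrl,spotter
def ray(cam,px):
    m=eyes.camera_model(cam);E=np.array(m["extrinsics"])
    d=E[:3,:3]@np.array([(px[0]-m["cx"])/m["fx"],(px[1]-m["cy"])/m["fy"],1]);return E[:3,3],d/np.linalg.norm(d)
def at(cam,px,z):
    o,d=ray(cam,px);return o+d*(z-o[2])/d[2]
def proj(cam,P):
    m=eyes.camera_model(cam);E=np.linalg.inv(np.array(m["extrinsics"]));p=E[:3,:3]@np.array(P)+E[:3,3]
    return np.array([m["fx"]*p[0]/p[2]+m["cx"],m["fy"]*p[1]/p[2]+m["cy"]])
E
python3 - <<'E'
from h import *
np.set_printoptions(precision=4,suppress=True)
ims=[]
for c in("scene","top"):
    im=eyes.snapshot(c);cv2.imwrite(f"pics/{c}0.png",im)
    print(c,np.array(eyes.camera_model(c)["extrinsics"])[:3].tolist())
    for t,z in(("cap_crown",.125),("cap_yellow_foot",.075),("cap_plain_foot",.075),("saddle_mid",.075),("cap",.075),("head",0)):
        for r in spotter.place_of(c,t)[:3]: print(t,round(r["p"],2),r["location"],at(c,r["location"],z))
print(get_obs())
E
```

```text
scene [[0.8302887970754012, 0.3219628426797319, -0.4549290509350547, 1.0905876538395005], [0.557087507647497, -0.4551892020736289, 0.6945907421918844, -0.8254157386220374], [0.016553618159883085, -0.8301462029360607, -0.5572999726149801, 0.7441330113385137]]
cap_crown 0.82 [300.7, 163.4] [0.6062 0.1718 0.125 ]
cap_crown 0.69 [289.2, 172.8] [0.6055 0.103  0.125 ]
cap_crown 0.56 [254.9, 203.3] [ 0.6097 -0.084   0.125 ]
cap_yellow_foot 0.77 [306.6, 183.4] [0.6408 0.154  0.075 ]
cap_plain_foot 0.52 [288.9, 175.4] [0.5734 0.1636 0.075 ]
saddle_mid 0.73 [275.1, 189.4] [0.58  0.07  0.075]
cap 0.76 [292.6, 174.7] [0.5808 0.174  0.075 ]
cap 0.72 [256.6, 203.7] [ 0.5759 -0.023   0.075 ]
cap 0.52 [277.1, 186.7] [0.5771 0.0862 0.075 ]
head 0.55 [275.7, 209.5] [0.5832 0.0749 0.    ]
top [[0.01315112079740577, -0.9859437234217338, 0.16655936559395185, 0.3505169639211583], [-0.9999130947554413, -0.012813707633742651, 0.003100295675031882, -0.028487249564551585], [-0.000922474047166665, -0.1665856630744814, -0.9860265543582828, 1.2936716790053957]]
cap_crown 0.73 [186.1, 165.2] [0.6056 0.1673 0.125 
[... 254 characters left out ...]
5988 0.1706 0.075 ]
cap 0.75 [221.1, 174.8] [0.5889 0.0711 0.075 ]
cap 0.56 [253.9, 176.6] [ 0.5847 -0.0258  0.075 ]
head 0.77 [219.4, 179.3] [0.5891 0.0822 0.    ]
head 0.29 [188.0, 185.5] [0.5682 0.1798 0.    ]
{'clock': 0.7, 'joint_pos': array([ 83.9416,  20.5442,   0.6796,  -0.0007, -70.1357, -16.5083]), 'qvel': array([-0.0582,  0.0342, -0.0008, -0.0727, -0.0945,  0.0964]), 'tau': array([ -0.0018, -58.2162,  29.3251,   7.0014,   0.0126,  -0.    ]), 'tool_pos': array([0.259 , 0.6233, 0.1899]), 'orientation': array([179.9995,   0.0005, -22.5669]), 'force': array([ 0.5466,  0.1864, -0.2583]), 'moment': array([ 0.0571,  0.016 , -0.0205]), 'gripper_force': 0.0, 'opening': 0.08805282240300892}
```

```bash
python3 -c "
import cv2,numpy as np
cv2.imwrite('pics/both0.png',np.hstack([cv2.imread('pics/scene0.png'),cv2.imread('pics/top0.png')])[:, :]) if 0 else None
a=cv2.imread('pics/scene0.png');b=cv2.imread('pics/top0.png')
cv2.imwrite('pics/both0.png',cv2.resize(np.vstack([a,b]),(800,1200))[:600])
cv2.imwrite('pics/top0b.png',cv2.resize(b,(800,600)))"
```

```text
(no output)
```

View pics/both0.png

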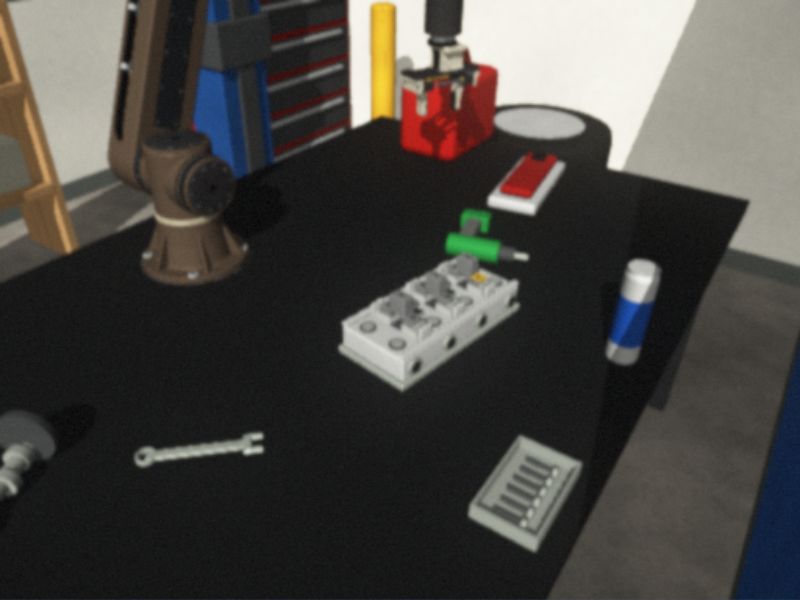

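View pics/top0b.png

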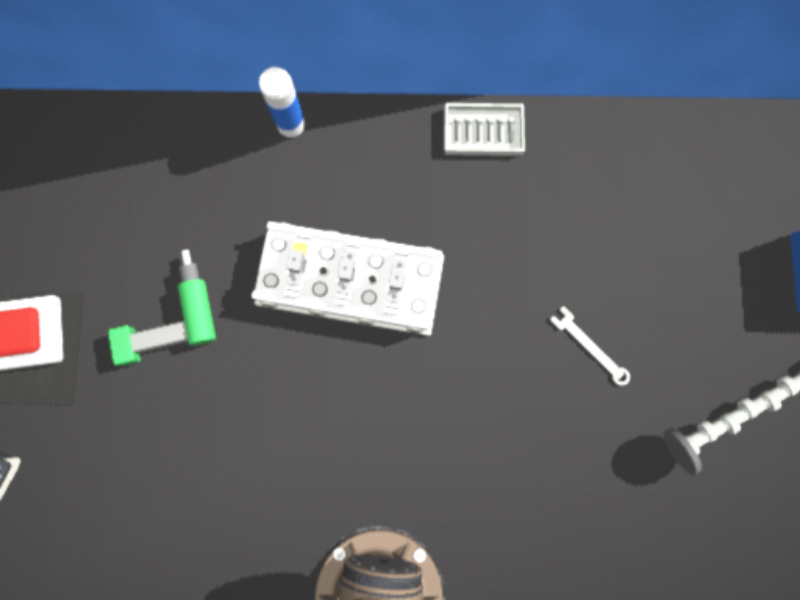

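The yellow cap is in the leftmost saddle, at top pixel about (300,250) in the 800-wide picture. Its yellow ear points to world +x, and the head is yawed by about -8.5°. Next I refine the pose by fitting the head and cap outlines.

```bash
cat > fit.py <<'E'
from h import *
from scipy.optimize import minimize,least_squares
np.set_printoptions(precision=4,suppress=True)
R={};pts=[]
K={"cap_crown":(0,95,125),"cap_yellow_foot":(40,95,75),"cap_plain_foot":(-40,95,75),"saddle_mid":(0,0,75)}
for c in("scene","top"):
    eyes.snapshot(c)
    r=spotter.outline_of(c,"head")
    if r: R[c]=r[0]["region"]; print(c,r[0]["p"],r[0]["rect"])
    for t in K:
        for q in spotter.place_of(c,t)[:1]: pts.append((c,K[t],q["location"],q["p"]))
def W(p,P):
    c,s=np.cos(p[2]),np.sin(p[2]);P=np.array(P)/1000
    return np.array([p[0]+c*P[0]-s*P[1],p[1]+s*P[0]+c*P[1],P[2]])
def res(p): return np.concatenate([proj(c,W(p,P))-u for c,P,u,_ in pts])
f=least_squares(res,[.58,.07,-.15],loss="soft_l1");print("pts",f.x,np.degrees(f.x[2]),f.fun.reshape(-1,2).tolist())
def cost(p,cs):
    t=0
    for c in cs:
        pp=np.array([proj(c,W(p,(x,y,z))) for x in(-75,75) for y in(-170,170) for z in(0,60)])
        m=np.zeros((1536,2048),np.uint8);cv2.fillConvexPoly(m,cv2.convexHull((pp*4+1.5).round().astype(np.int32)),1)
        g=cv2.resize(R[c].astype(np.uint8),(2048,1536),interpolation=0)
        t+=(m^g).sum()/(m|g).sum()
    return t
for cs in (["top"],["scene"],["scene","top"]):
    if all(c in R for c in cs):
        g=minimize(cost,[.582,.072,-.148],args=(cs,),method="Nelder-Mead",options=dict(initial_simplex=[[.582,.072,-.148],[.592,.072,-.148],[.582,.082,-.148],[.582,.072,-.1]]))
        print(cs,g.x,np.degrees(g.x[2]),g.fun, "cap",W(g.x,(0,95,75)))
p=g.x; out=[]
for c,u0 in(("scene",(200,130)),("top",(150,130))):
    im=eyes.snapshot(c)[u0[1]:u0[1]+130,u0[0]:u0[0]+150];S=5
    im=cv2.resize(im,None,fx=S,fy=S,interpolation=2)
    def L(a,col):
        q=np.array([(proj(c,W(p,P))-u0+.5)*S for P in a]).round().astype(np.int32);cv2.polylines(im,[q],True,col,1)
    for z,col in((0,(255,0,0)),(60,(0,0,255))): L([(-75,-170,z),(75,-170,z),(75,170,z),(-75,170,z)],col)
    L([(-18,83,125),(18,83,125),(18,107,125),(-18,107,125)],(0,255,0))
    L([(-40,83,91),(40,83,91),(40,107,91),(-40,107,91)],(255,0,255))
    cv2.imwrite(f"pics/fit_{c}.png",im[:600])
E
python3 fit.py
```

```text
scene 0.75 [217.3, 162.1, 116.5, 88.5]
top 0.82 [161.8, 141.1, 123.4, 74.5]
pts [ 0.5867  0.0697 -0.202 ] -11.572417250672048 [[-1.5792348920285804, 0.26550924139829135], [2.239130801999295, 0.5218646044741035], [-2.3553358670968123, 4.7837419272659645], [0.48293084411625387, -0.9223831447698103], [-0.7816714724177132, 0.27354924965842997], [2.329415057755199, 2.4617088545077763], [-0.7945850948244981, -5.4010403280359185], [-0.22259695106436084, -0.27066178153808096]]
['top'] [ 0.585   0.0661 -0.1552] -8.894656175220087 0.16567667362337454 cap [0.5996 0.1599 0.075 ]
['scene'] [ 0.591  0.069 -0.17 ] -9.74058407108565 0.20443524472922214 cap [0.6071 0.1626 0.075 ]
['scene', 'top'] [ 0.5887  0.0676 -0.1641] -9.400044046714386 0.3826399678718143 cap [0.6042 0.1613 0.075 ]
```

View pics/fit_top.png

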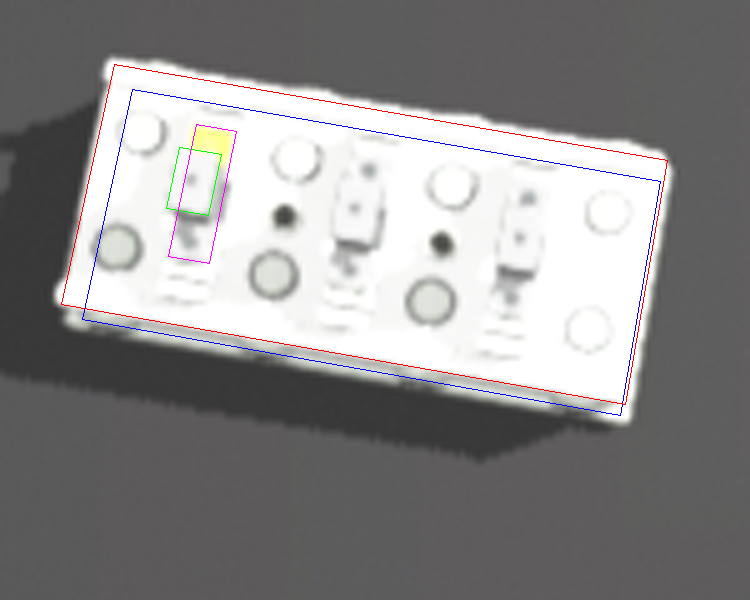

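View pics/fit_scene.png

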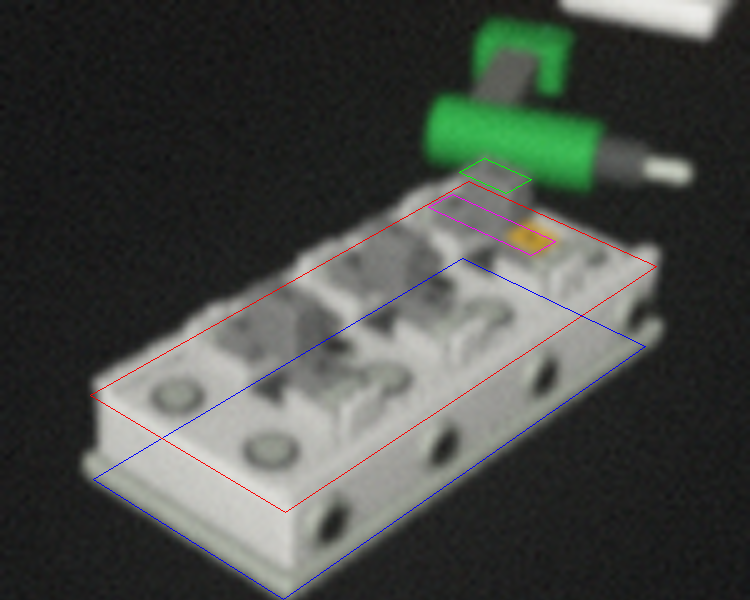

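Overlay check: in the top view the crown (about (200,183)) and yellow ear (about (213,138)) line up with the model to about 2 mm, and in the scene view the ear (about (530,238)) agrees as well. I take the cap at (0.604, 0.1615) with yaw -9.4°, so the tool yaw is -99.4° with tool y = -cap x.

```bash
cat > go.py <<'E'
import sys
from h import *
from scipy.spatial.transform import Rotation as Ro
np.set_printoptions(precision=3,suppress=True)
def rows(target,rpy,n):
    s=get_obs();R=Ro.from_euler("xyz",s["orientation"],degrees=True);p=np.array(s["tool_pos"])
    G=Ro.from_euler("xyz",rpy,degrees=True);w=(R.inv()*G).as_rotvec()/n;d=(np.array(target)-p)*1000/n
    for i in range(n): print(w, R.inv().apply(d)); R=R*Ro.from_rotvec(w)
a=list(map(float,sys.argv[1:8]));rows(a[:3],a[3:6],int(a[6]))
E
python3 go.py .604 .1615 .2 180 0 -99.4 10
```

```text
[ 0.    -0.     0.134] [49.576 29.408 -1.013]
[ 0.    -0.     0.134] [53.063 22.515 -1.013]
[ 0.    -0.     0.134] [55.597 15.219 -1.013]
[ 0.    -0.     0.134] [57.132  7.648 -1.013]
[ 0.    -0.     0.134] [57.642 -0.059 -1.013]
[ 0.    -0.     0.134] [57.116 -7.766 -1.014]
[ 0.    -0.     0.134] [ 55.565 -15.333  -1.014]
[ 0.    -0.     0.134] [ 53.016 -22.624  -1.014]
[ 0.    -0.     0.134] [ 49.515 -29.51   -1.014]
[ 0.    -0.     0.134] [ 45.125 -35.865  -1.014]
```

```bash
python3 -m crank '[0,0,0.134,49.5,29.5,-4,1, 0,0,0.134,53,22.5,-4,1, 0,0,0.134,55.5,15,-1,1, 0,0,0.134,57,7.5,-1,1, 0,0,0.134,57.5,0,0,1]'; python3 -m crank '[0,0,0.134,57,-8,0,1, 0,0,0.134,55.5,-15,0,1, 0,0,0.134,53,-22.5,0,1, 0,0,0.134,49.5,-29.5,0,1, 0,0,0,0,0,0,1]'; python3 go.py .604 .1615 .2 180 0 -99.4 2
```

```text
clock: 2.02
tool_pos: [0.4323, 0.3915, 0.2003]
orientation: [-180.0, 0.0, -61.2]
force: [0.7, 0.3, -0.1]
opening: 0.0879
gripper_force: 0.0
clock: 2.65
tool_pos: [0.5708, 0.2052, 0.1996]
orientation: [180.0, -0.0, -92.0]
force: [-0.5, -0.3, -0.6]
opening: 0.0877
gripper_force: 0.0
[ 0.    -0.     0.064] [ 21.253 -17.383  -0.211]
[ 0.    -0.     0.064] [ 20.09  -18.715  -0.216]
```

```bash
python3 -m crank '[0,0,0.064,21.3,-17.4,0,1, 0,0,0.064,20,-18.7,0,1, 0,0,0,0,0,30,1, 0,0,0,0,0,30,1, 0,0,0,0,0,0,1]'; cat > look.py <<'E'
import sys
from h import *
n=sys.argv[1];S=5;o=[]
for c,P in(("scene",(.60,.16,.11)),("top",(.60,.16,.11))):
    u=proj(c,P).astype(int);im=eyes.snapshot(c)[u[1]-55:u[1]+45,u[0]-40:u[0]+40]
    o.append(cv2.resize(im,None,fx=S,fy=S,interpolation=2))
cv2.imwrite(f"pics/{n}.png",np.hstack(o)); s=get_obs(); print(s["tool_pos"],s["orientation"],s["force"],s["moment"])
E
python3 look.py hover
```

```text
clock: 3.28
tool_pos: [0.6009, 0.1648, 0.1377]
orientation: [179.8, -0.1, -99.0]
force: [0.2, 0.9, 1.0]
opening: 0.0877
gripper_force: 0.0
[0.60298907 0.16563366 0.14081843] [-1.79955724e+02 -2.42687055e-03 -9.89214272e+01] [-0.05732217 -0.63713206  0.93721701] [ 0.05630137 -0.08556432  0.0200998 ]
```

View pics/hover.png

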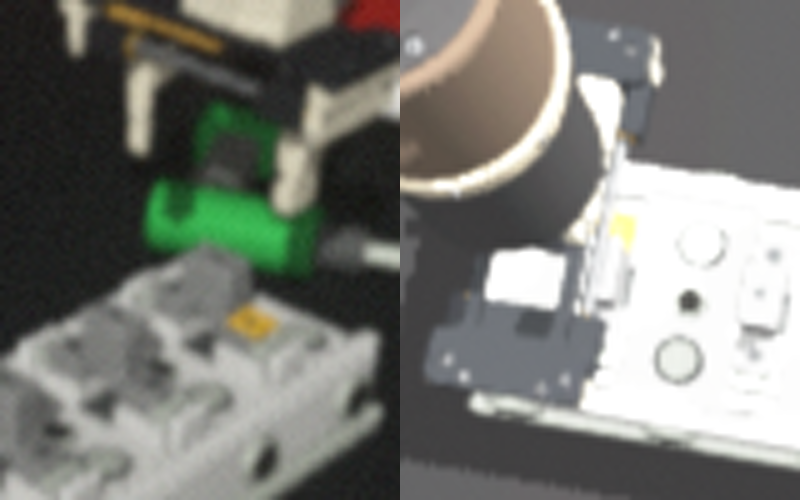

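Hover view: the fingertips are at (138,152) and (288,210) and straddle the crown, whose top is at about (215,258). The gripper is a few mm to the left in y. I'll check the numbers by projection.

```bash
python3 - <<'E'
from h import *
u0=proj("scene",(.60,.16,.11)).astype(int)-[40,55]
f=lambda P:((proj("scene",P)-u0+.5)*5).round()
s=get_obs();p=s["tool_pos"];y=np.radians(-9.2);ex=np.array([np.cos(y),np.sin(y),0]);ey=np.array([-ex[1],ex[0],0])
for d in(-.044,.044):
  for e in (-.0095,.0095): print("tip",d,e,f(p+d*ex+e*ey))
c=np.array([.604,.1615,0])
for n,z,a,b in(("crown",.125,.018,.012),("yel",.091,.040,.012)):
  for i in(-1,1):
    for j in(-1,1): print(n,i,j,f(c+[0,0,z]+i*a*ex+j*b*ey))
im=cv2.imread("pics/scene0.png");v=cv2.resize(im[u0[1]+35:u0[1]+85,u0[0]+15:u0[0]+75],None,fx=10,fy=10,interpolation=2)
for i in(-1,1):
  for j in(-1,1):
    q=(proj("scene",c+[0,0,.125]+i*.018*ex+j*.012*ey)-u0-[15,35]+.5)*10;cv2.circle(v,tuple(q.astype(int).tolist()),3,(0,255,0),-1)
    q=(proj("scene",c+[0,0,.091]+i*.040*ex+j*.012*ey)-u0-[15,35]+.5)*10;cv2.circle(v,tuple(q.astype(int).tolist()),3,(255,0,255),-1)
cv2.imwrite("pics/z.png",cv2.convertScaleAbs(v,alpha=1.3))
E
```

```text
tip -0.044 -0.0095 [152. 215.]
tip -0.044 0.0095 [171. 204.]
tip 0.044 -0.0095 [268. 265.]
tip 0.044 0.0095 [287. 254.]
crown -1 -1 [179. 257.]
crown -1 1 [203. 243.]
crown 1 -1 [226. 278.]
crown 1 1 [250. 264.]
yel -1 -1 [147. 292.]
yel -1 1 [172. 278.]
yel 1 -1 [251. 340.]
yel 1 1 [275. 325.]
```

View pics/z.png

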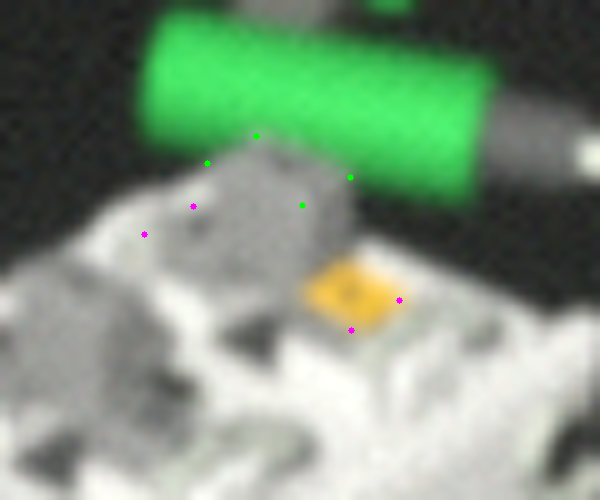

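The model dots land on the yellow ear corner (400,300) and the crown back corner (256,135), so the cap pose is good. The visible fingertips sit higher than the projected TCP, so I'm checking that with the arm still.

```bash
python3 - <<'E'
from h import *
print(proj("scene",(.259,.623,.19))*800/512)
s=get_obs();p=s["tool_pos"];print(p,s["orientation"])
im=eyes.snapshot("scene");y=np.radians(s["orientation"][2]+90);ex=np.array([np.cos(y),np.sin(y),0])
u=proj("scene",p).astype(int)-[35,40];v=cv2.resize(im[u[1]:u[1]+60,u[0]:u[0]+75],None,fx=10,fy=10,interpolation=2)
v=cv2.convertScaleAbs(v,alpha=2)
for d in(-.044,0,.044):
  for h,col in((0,(0,0,255)),(.019,(255,0,255)),(.066,(255,255,0))):
    q=(proj("scene",p+d*ex+[0,0,h])-u+.5)*10;cv2.circle(v,tuple(q.astype(int).tolist()),4,col,-1)
cv2.imwrite("pics/tip.png",v)
E
```

```text
[437.19168816 126.12639232]
[0.60298907 0.16563366 0.14081843] [-1.79955724e+02 -2.42687055e-03 -9.89214272e+01]
```

View pics/tip.png

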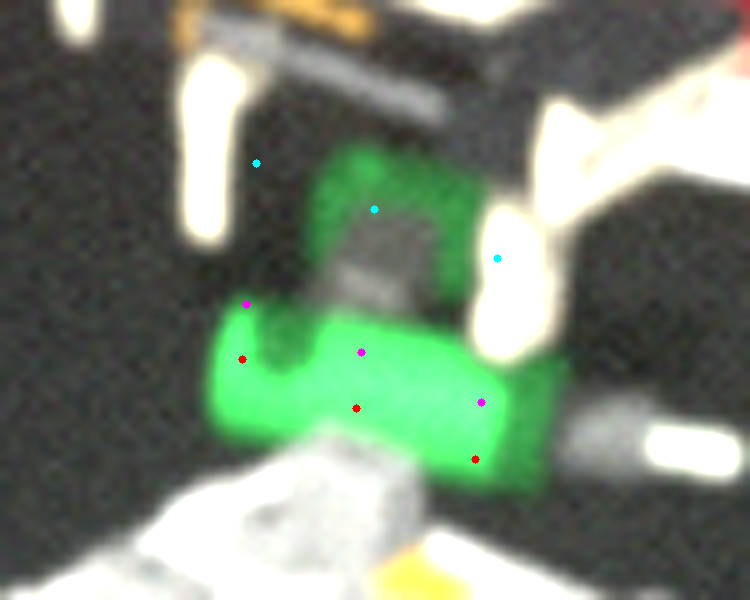

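The gripper looks about 35 mm higher (or further off) than its reported TCP: fingertips are seen at (205,240) and (500,355), expected at (242,359) and (475,459). I'll centre, step down to a still-safe height and check in both cameras.

```bash
python3 -m crank '[0,0,0.008,4,-1.6,10,1, 0,0,0,0,0,10,1, 0,0,0,0,0,10,1, 0,0,0,0,0,0,1]'; python3 - <<'E'
from h import *
s=get_obs();p=s["tool_pos"];print(p,s["orientation"],s["force"],s["moment"])
y=np.radians(s["orientation"][2]+90);ex=np.array([np.cos(y),np.sin(y),0]);ey=np.array([-ex[1],ex[0],0])
o=[]
for c in("scene","top"):
    im=eyes.snapshot(c)
    u=proj(c,p).astype(int)-[25,40];v=cv2.resize(im[u[1]:u[1]+75,u[0]:u[0]+50],None,fx=8,fy=8,interpolation=2)
    if c=="scene": v=cv2.convertScaleAbs(v,alpha=1.6)
    def D(P,col):
        q=(proj(c,P)-u+.5)*8;cv2.circle(v,tuple(q.astype(int).tolist()),3,col,-1)
    for d in(-.044,0,.044):
        for h,col in((0,(0,0,255)),(.036,(255,0,255)),(.066,(255,255,0))): D(p+d*ex+[0,0,h],col)
    for i in(-1,1):
        for j in(-1,1): D(p+i*.0965*ex+j*.039*ey+[0,0,.066],(0,255,0))
    o.append(v)
cv2.imwrite("pics/chk.png",np.hstack(o))
E
```

```text
clock: 3.92
tool_pos: [0.6029, 0.1604, 0.1086]
orientation: [179.9, -0.1, -99.5]
force: [-0.2, 0.6, 0.5]
opening: 0.0874
gripper_force: 0.0
[0.60291219 0.16040748 0.10856915] [ 1.79900171e+02 -7.63130874e-02 -9.94641746e+01] [-0.24227934  0.61985792  0.53581973] [ 0.0559803  -0.05058415 -0.01275675]
```

View pics/chk.png

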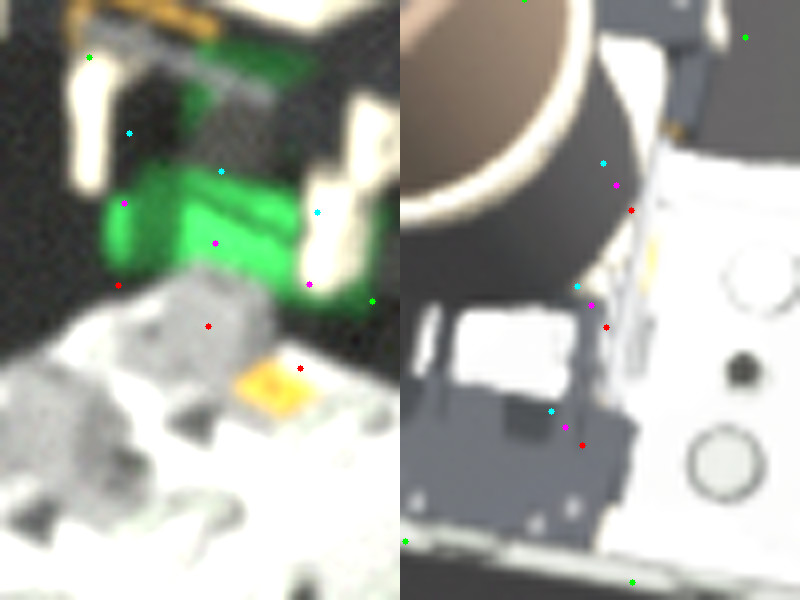

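In the top view the gripper is centred over the cap; only the visible finger ends (88,190)/(320,290) look about 35 mm above the reported TCP. I can settle that by touch: go down to TCP z ≈ 0.098, which is clear of the ears either way, and close.

```bash
python3 -m crank '[0,0,0,-1,-1,10,1, 0,0,0,0,0,0,1, 0,0,0,0,0,0,0.5, 0,0,0,0,0,0,0.5]';  python3 -m crank '[0,0,0,0,0,0,0.4,0,0,0,0,0,0,0.35]'; python3 -c "
from h import *
s=get_obs();print(s)"
```

```text
clock: 4.53
tool_pos: [0.6049, 0.1617, 0.1001]
orientation: [-180.0, 0.0, -99.5]
force: [-0.0, -0.2, 0.1]
opening: 0.0729
gripper_force: 0.0
clock: 4.78
tool_pos: [0.6048, 0.1617, 0.1]
orientation: [-180.0, 0.0, -99.5]
force: [-0.3, 0.2, -0.9]
opening: 0.053
gripper_force: 0.0
{'clock': 4.775, 'joint_pos': array([ 3.28067447e+01,  1.99423623e+01, -1.26330072e+01,  1.17194385e-03,
       -5.74162425e+01, -4.22589476e+01]), 'qvel': array([ 0.11197233,  0.05833305,  0.01756416, -0.00148588,  0.05391913,
       -0.08542477]), 'tau': array([ 1.73162491e-03, -5.43284690e+01,  2.62499571e+01,  6.27333194e+00,
       -2.55237683e-02, -1.20416121e-04]), 'tool_pos': array([0.60479629, 0.16166015, 0.09998188]), 'orientation': array([-1.79993128e+02,  4.90988335e-03, -9.94515716e+01]), 'force': array([-0.26348228,  0.170768  , -0.94558476]), 'moment': array([ 0.07640879, -0.11321739,  0.02942653]), 'gripper_force': 0.0, 'opening': 0.052960265104112794}
```

```bash
python3 -m crank '[0,0,0,0,0,0,0.3,0,0,0,0,0,0,0.3,0,0,0,0,0,0,0.3,0,0,0,0,0,0,0.3]'; python3 -c "
from h import *
s=get_obs();print(s['force'],s['moment'])"
```

```text
clock: 5.28
tool_pos: [0.6048, 0.1616, 0.0999]
orientation: [180.0, -0.0, -99.5]
force: [-0.1, -1.1, 0.1]
opening: 0.0267
gripper_force: 0.0
[-0.11545765 -1.0787851   0.12762706] [ 0.09976125 -0.06086683 -0.01235212]
```

The fingers closed past 36 mm with no contact, so the pictures are right and the real tips are about 35 mm above the reported TCP. I'll measure the offset from a closed-finger view.

```bash
python3 - <<'E'
from h import *
s=get_obs();p=s["tool_pos"];y=np.radians(-9.45);ex=np.array([np.cos(y),np.sin(y),0]);ey=np.array([-ex[1],ex[0],0])
im=eyes.snapshot("scene");u=proj("scene",p).astype(int)-[38,42];v=cv2.resize(im[u[1]:u[1]+60,u[0]:u[0]+75],None,fx=10,fy=10,interpolation=2)
v=cv2.convertScaleAbs(v,alpha=1.3)
for h,col in((0.0,(0,0,255)),(.025,(255,0,0)),(.036,(255,0,255))):
  for i in(-1,1):
    for j in(-1,1):
      q=(proj("scene",p+i*.013*ex+j*.0095*ey+[0,0,h])-u+.5)*10;cv2.circle(v,tuple(q.astype(int).tolist()),3,col,-1)
cv2.imwrite("pics/cl.png",v)
E
```

```text
(no output)
```

View pics/cl.png

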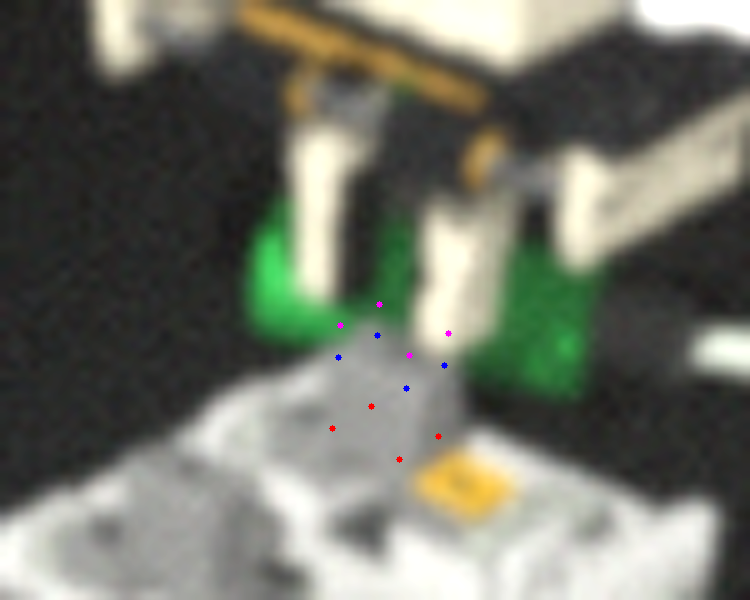

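At 36 mm above the reported TCP, the inner tip corners (409,355)/(448,333) fit the right finger's end (415–495,345). The horizontal match is good. So the real tip is about 37 mm above the reported TCP: reopen and go down about 38 mm.

```bash
python3 -m crank '[0,0,0,0,0,-5,0.75,0,0,0,0,0,0,0.75,0,0,0,0,0,0,0.75,0,0,0,0,0,0,0.75,0,0,0,0,0,0,0.75]';python3 -m crank '[0,0,0,0,0,13,0.75,0,0,0,0,0,13,0.75,0,0,0,0,0,8,0.75,0,0,0,0,0,7,0.75,0,0,0,0,0,0,0.75]'; python3 look.py low
```

```text
clock: 5.95
tool_pos: [0.6047, 0.1616, 0.1048]
orientation: [180.0, -0.0, -99.5]
force: [0.1, 0.3, 0.6]
opening: 0.0647
gripper_force: 0.0
clock: 6.58
tool_pos: [0.6044, 0.1615, 0.0631]
orientation: [179.9, -0.0, -99.5]
force: [0.3, -0.5, -0.2]
opening: 0.066
gripper_force: 0.0
[0.60497168 0.16174221 0.06401101] [-1.79985852e+02  1.55100392e-03 -9.94466387e+01] [-0.44217745 -0.35427577 -0.35127882] [ 0.04759554 -0.07975556  0.00408084]
```

View pics/low.png

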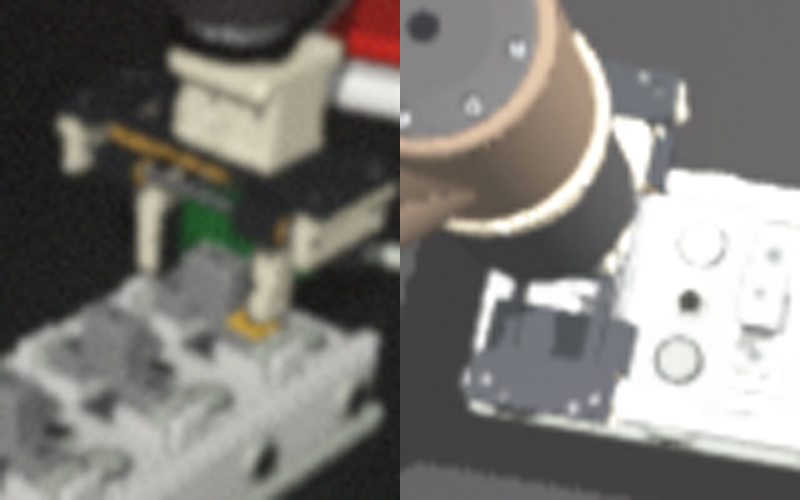

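The fingers straddle the crown: the right tip at (265,318) is just above the yellow ear, the left at (148,270). That was my tenth picture, so I work from numbers now. Closing.

```bash
python3 -m crank '[0,0,0,0,0,0,0.3,0,0,0,0,0,0,0.3,0,0,0,0,0,0,0.2,0,0,0,0,0,0,0.1,0,0,0,0,0,0,0]'; python3 -m crank '[0,0,0,0,0,0,0,0,0,0,0,0,0,0]';python3 -c "
from h import *
s=get_obs();print(s['tool_pos'],s['force'],s['moment'])"
```

```text
clock: 7.3
tool_pos: [0.6055, 0.1616, 0.0641]
orientation: [-179.9, 0.0, -99.4]
force: [4.1, -1.2, -0.8]
opening: 0.0357
gripper_force: 30.0
clock: 7.55
tool_pos: [0.6055, 0.1616, 0.0641]
orientation: [-179.9, 0.0, -99.4]
force: [4.9, -3.7, -1.3]
opening: 0.0359
gripper_force: 30.0
[0.60548505 0.16164168 0.0640803 ] [ 4.93257598 -3.6547763  -1.25516222] [-0.56119959 -1.69717636  0.16468838]
```

Gripped: 35.9 mm opening, 30 N. I start the rock with a small pivot about the plain foot (+tool x turn, slight lift) and watch the forces.

```bash
cat > st.py <<'E'
from h import *
from scipy.spatial.transform import Rotation as Ro
np.set_printoptions(precision=3,suppress=True)
s=get_obs();R=Ro.from_euler("xyz",s["orientation"],degrees=True)
cx=np.array([np.cos(np.radians(-9.45)),np.sin(np.radians(-9.45)),0]);cy=np.array([-cx[1],cx[0],0])
p=s["tool_pos"];d=(p-[.60548,.16164,.06408])*1000
ax=-R.as_matrix()[:,1]
print("t",s["clock"],"tilt",np.degrees(np.arcsin(ax[2])),"dcap",d@cx,d@cy,d[2],"F",s["force"]@cx,s["force"]@cy,s["force"][2],"M",s["moment"]@cx,s["moment"]@cy,s["moment"][2],"op",s["opening"],s["gripper_force"])
E
python3 st.py
python3 -m crank '[0.0175,0,0,0,0.1,-0.6,0,0.0175,0,0,0,0.1,-0.6,0,0,0,0,0,0,0,0]' >/dev/null;python3 st.py
```

```text
t 7.55 tilt 0.06241053458792348 dcap 0.004703639537526073 0.0024862296299249273 0.00030120835271818525 F 5.465703460455337 -2.795314176720781 -1.2551622232539554 M -0.2749296558087305 -1.766286004020333 0.16468838112195533 op 0.035935286554904286 29.993712902069092
t 7.925 tilt 2.148455145493819 dcap 0.27088426612077865 0.03956125397756556 1.5352393593274505 F 7.163416973912146 -1.5888199256877544 -2.2864284163791972 M -0.7909455012986347 -2.845060278697041 0.00490350748152526 op 0.035597002037543166 29.98817950487137
```

```bash
cat > yel.py <<'E'
from h import *
for c in("scene","top"):
    im=eyes.snapshot(c);h=cv2.cvtColor(im,cv2.COLOR_BGR2HSV);u=proj(c,(.64,.155,.09)).astype(int)
    w=h[u[1]-15:u[1]+15,u[0]-15:u[0]+15];m=((w[...,0]>15)&(w[...,0]<35)&(w[...,1]>90)).astype(float)*w[...,1]
    yy,xx=np.mgrid[:30,:30];print(c,"yellow",m.astype(bool).sum(),((xx*m).sum()/m.sum()+u[0]-15).round(2),((yy*m).sum()/m.sum()+u[1]-15).round(2))
    for t in("cap_yellow_foot","cap_plain_foot","cap_crown"):
        print(t,[(round(r["p"],2),r["location"]) for r in spotter.place_of(c,t)[:1]])
E
python3 yel.py
python3 -m crank '[0.0175,0,0,0,0.1,-0.6,0,0.0175,0,0,0,0.1,-0.6,0,0.0175,0,0,0,0.1,-0.7,0,0.0085,0,0,0,0,-0.4,0,0,0,0,0,0,0,0]' >/dev/null;python3 st.py; python3 yel.py
```

```text
scene yellow 40 306.02 176.38
cap_yellow_foot [(0.71, [307.1, 181.5])]
cap_plain_foot [(0.61, [287.0, 172.0])]
cap_crown [(0.72, [299.7, 163.8])]
top yellow 0 nan nan
cap_yellow_foot []
cap_plain_foot []
cap_crown []
t 8.95 tilt 5.726976039150459 dcap 1.0570422907458399 0.18069199925397758 4.163812790168309 F 13.42399093741655 -4.252271406816069 -4.76284036115571 M -1.3923432972705392 -4.731914982062082 -0.07700725384866483 op 0.0357230418000455 29.99717742204666
scene yellow 43 306.44 174.98
cap_yellow_foot [(0.64, [308.3, 181.2])]
cap_plain_foot [(0.63, [276.3, 208.8])]
cap_crown [(0.75, [298.0, 162.0])]
top yellow 0 nan nan
cap_yellow_foot []
cap_plain_foot []
cap_crown [(0.37, [128.0, 202.2])]yel.py:5: RuntimeWarning: invalid value encountered in scalar divide
  yy,xx=np.mgrid[:30,:30];print(c,"yellow",m.astype(bool).sum(),((xx*m).sum()/m.sum()+u[0]-15).round(2),((yy*m).sum()/m.sum()+u[1]-15).round(2))
yel.py:5: RuntimeWarning: invalid value encountered in scalar divide
  yy,xx=np.mgrid[:30,:30];print(c,"yellow",m.astype(bool).sum(),((xx*m).sum()/m.sum()+u[0]-15).round(2),((yy*m).sum()/m.sum()+u[1]-15).round(2))
```

The cap is turning with the gripper: the yellow ear rose about 1.4 px (≈4.6 mm) over the last 3.6°, as expected. I pause here, then rock the other way about the yellow foot.

```bash
python3 -m crank '[0,0,0,0,0,0,0,0,0,0,0,0,0,0,0,0,0,0,0,0,0,0,0,0,0,0,0,0]' >/dev/null;python3 st.py
python3 -m crank '[-0.026,0,0,0,0.2,-1.0,0,-0.026,0,0,0,0.25,-1.0,0,-0.026,0,0,0,0.28,-1.0,0,-0.026,0,0,0,0.28,-1.0,0,0,0,0,0,0,0,0]' >/dev/null;python3 st.py
```

```text
t 9.85 tilt 5.709341490752851 dcap 1.0728099951434942 0.1729767717585218 4.16291241807662 F 12.169773819843307 -2.6545659708531177 -3.3828728976708127 M -1.3245444477528745 -4.467309967447338 -0.009642307745147924 op 0.035899850818149705 29.9993035197258
t 10.475 tilt -0.40007592921420676 dcap -1.5729514184926996 0.07046816474694649 7.258771177205025 F 3.6711529891269343 -0.8650548182115895 -2.066939003621604 M -0.19547075758375093 -2.3566023441267756 -0.01604202551428032 op 0.03641345545901115 30.24129867553711
```

```bash
python3 yel.py 2>/dev/null | head -2
```

```text
scene yellow 45 306.5 174.91
cap_yellow_foot [(0.65, [305.5, 179.6])]
```

```bash
python3 -m crank '[-0.026,0,0,0,-0.1,-1.15,0,-0.026,0,0,0,-0.1,-1.15,0,-0.026,0,0,0,-0.1,-1.15,0,-0.013,0,0,0,0,-0.6,0,0,0,0,0,0,0,0]' >/dev/null;python3 st.py;python3 yel.py 2>/dev/null | head -4
python3 -m crank '[0,0,0,0,0,0,0,0,0,0,0,0,0,0,0,0,0,0,0,0,0]' >/dev/null;python3 st.py
```

```text
t 11.5 tilt -5.772963055947399 dcap -3.1883269714603943 -0.36458249834846834 10.654807189986181 F -1.047435008954298 0.3048231954854958 -2.117000498735001 M 0.11352855723114032 -0.15256487496248017 -0.01181933101918371 op 0.03595860094636508 29.615364968776703
scene yellow 45 306.46 175.21
cap_yellow_foot [(0.62, [307.0, 180.0])]
cap_plain_foot [(0.29, [256.7, 205.3])]
cap_crown [(0.58, [301.0, 164.1])]
t 12.275 tilt -5.761374123015096 dcap -2.9805142537390505 -0.34470365340363707 10.935269139275949 F -5.877151666310566 0.0491232686313071 -2.2341924472147334 M 0.08392197674764343 1.7383133901276224 -0.0016715981179510715 op 0.036247380094150725 29.52764332294464
```

The yellow foot is at about 6.8 mm and the plain foot at about 14.8 mm, and the pause is held. Now I lift clear and then level it.

```bash
python3 -m crank '[0,0,0,0,0,-2.5,0,0,0,0,0,0,-3.5,0,0,0,0,0,0,-4,0,0,0,0,0,0,-4,0,0,0,0,0,0,0,0]' >/dev/null;python3 st.py
python3 -m crank '[0.025,0,0,0,0,-1.5,0,0.025,0,0,0,0,-1.5,0,0.025,0,0,0,0,-1.5,0,0.025,0,0,0,0,-0.5,0,0,0,0,0,0,0,0]' >/dev/null;python3 st.py
```

```text
t 12.9 tilt -5.588497230314778 dcap -0.060877576519708695 0.17021502023311202 25.93856363391922 F -1.260990440254441 -0.3209053157966781 -2.854801661881969 M 0.12756480689644897 -0.4448101609156606 0.014371876775363942 op 0.03615726013850574 29.740299582481384
t 13.525 tilt 0.09396679604115356 dcap -1.0254329998325131 -0.05560936188746166 30.466940688792953 F -0.3018836368059128 0.26952114518390735 -1.9491283799876393 M 0.10657950933148169 -0.06779220916758757 0.035746667058371644 op 0.03625909377206012 29.73961651325226
```

```bash
python3 -m crank '[0,0,0,0,0,0,0,0,0,0,0,0,0,0,0,0,0,0,0,0,0]' >/dev/null;python3 st.py; python3 yel.py 2>/dev/null|head -5; python3 - <<'E'
from h import *
cx=np.array([np.cos(np.radians(-9.45)),np.sin(np.radians(-9.45)),0])
f=lambda d,z,x=.032:proj("scene",np.array([.604,.1615,.075+z+.016])+(x+d)*cx)
print("pred shift",f(-.001,.0305)-f(0,.0720*np.sin(np.radians(2.15))))
print("seated->now foot",f(-.001,.0145,.04),"crown",f(-.001,.0645,0))
for t in("cap","head"):
    for r in spotter.outline_of("scene",t)[:3]: print(t,r["p"],r["rect"],r["region"].sum())
E
```

```text
t 13.9 tilt 0.043245201414201344 dcap -0.21994260184496536 -0.17754766951512926 29.963375285711773 F 0.6069109586237723 0.16506185231696321 -2.0448105325271912 M 0.09124568785246596 -0.022434423816438023 0.006196837352610901 op 0.03609531631951274 29.73957449197769
scene yellow 56 308.06 168.78
cap_yellow_foot [(0.77, [306.3, 172.9])]
cap_plain_foot [(0.82, [291.6, 166.0])]
cap_crown [(0.85, [298.4, 157.0])]
top yellow 0 nan nan
pred shift [ 0.54318359 -8.07625773]
seated->now foot [308.17407545 174.80190323] crown [298.93083296 155.53631718]
cap 0.8 [242.3, 184.5, 30.4, 23.6] 331
cap 0.76 [283.8, 150.4, 23.0, 24.9] 292
cap 0.72 [268.7, 168.1, 20.0, 28.2] 321
head 0.84 [218.6, 163.7, 116.6, 88.0] 4577
head 0.38 [284.1, 150.8, 25.1, 24.5] 298
```

```bash
python3 - <<'E'
from h import *
cx=np.array([np.cos(np.radians(-9.45)),np.sin(np.radians(-9.45)),0]);cy=np.array([-cx[1],cx[0],0])
def yl(im,u):
    h=cv2.cvtColor(im,cv2.COLOR_BGR2HSV);w=h[u[1]-15:u[1]+15,u[0]-15:u[0]+15];m=(w[...,0]>15)&(w[...,0]<35)&(w[...,1]>90)
    k=m*w[...,1].astype(float);yy,xx=np.mgrid[:30,:30];return m.sum(),(xx*k).sum()/k.sum()+u[0]-15,(yy*k).sum()/k.sum()+u[1]-15, np.where(m.any(0))[0][[0,-1]]+u[0]-15,np.where(m.any(1))[0][[0,-1]]+u[1]-15
u=proj("scene",(.64,.155,.1)).astype(int)
print(yl(cv2.imread("pics/scene0.png"),u));im=eyes.snapshot("scene");print(yl(im,u))
P=np.array([.604,.1615,.105])
for th in(-6,-3,0,3,6):
    t=np.radians(th);ax=np.cos(t)*cx+[0,0,np.sin(t)];az=-np.sin(t)*cx+[0,0,np.cos(t)]
    C=P+np.array([0,0,.043])-.043*az   # rotate about grip
    g=lambda x,z,y=0:proj("scene",C+ax*x+az*z+cy*y).round(1)
    print(th,"patchctr",g(.030,.016),"yfoot",g(.04,0),"pfoot",g(-.04,0),"crown",g(0,.05),"corner y",g(.04,0,-.012),g(.04,.016,-.012),"p",g(-.04,0,-.012))
u=proj("scene",P).astype(int)-[20,20]
print(u);np.set_printoptions(linewidth=250);print(cv2.cvtColor(im,cv2.COLOR_BGR2GRAY)[u[1]+2:u[1]+34,u[0]+2:u[0]+38])
E
```

```text
(np.int64(43), np.float64(305.8545628895637), np.float64(177.0864631612594), array([302, 310]), array([174, 180]))
(np.int64(56), np.float64(308.00376869626666), np.float64(168.7531503945354), array([302, 313]), array([166, 172]))
-6 patchctr [305.3 169.8] yfoot [307.1 175.6] pfoot [286.8 163.9] crown [299.4 155.9] corner y [304.6 177.1] [305.5 172.7] p [284.3 165.3]
-3 patchctr [305.8 169.5] yfoot [307.7 175.4] pfoot [287.2 164.8] crown [299.3 155.8] corner y [305.3 176.8] [306.  172.3] p [284.8 166.2]
0 patchctr [306.2 169.3] yfoot [308.4 175.1] pfoot [287.8 165.7] crown [299.2 155.8] corner y [306.  176.5] [306.5 171.9] p [285.3 167. ]
3 patchctr [306.6 169. ] yfoot [309.1 174.7] pfoot [288.3 166.5] crown [299.1 155.8] corner y [306.6 176.2] [306.9 171.5] p [285.8 167.9]
6 patchctr [307.  168.6] yfoot [309.7 174.3] pfoot [288.8 167.3] crown [299.  155.7] corner y [307.3 175.8] [307.3 171. ] p [286.4 168.7]
[277 150]
[[ 27  29  29 ...  87  58  54]
 [ 30  29  27 ...  88  63  58]
 [ 28  30  25 ...  91  65  64]
 ...
 [127 127 119 ... 144 153 165]
 [128 122 111 ... 163 172 176]
 [128 120 113 ... 182 182 179]]
```

```bash
python3 - <<'E'
from h import *
for _ in range(4):
    eyes.snapshot("scene")
    L={t:next((np.array(r["location"]) for r in spotter.place_of("scene",t)),None) for t in("cap_yellow_foot","cap_plain_foot","cap_crown")}
    d=L["cap_yellow_foot"]-L["cap_plain_foot"];print({k:v for k,v in L.items()},d[1]/d[0])
    for r in spotter.outline_of("scene","cap"):
        if abs(r["rect"][0]-284)<4 and r["rect"][1]<156:
            h=cv2.convexHull(np.argwhere(r["region"])[:,::-1].astype(np.int32))[:,0].astype(float)
            e=np.roll(h,-1,0)-h;l=np.linalg.norm(e,axis=1)
            for i in np.argsort(-l)[:4]: print("  hull",h[i],h[(i+1)%len(h)],(e[i,1]/(e[i,0]+1e-9)).round(3))
E
python3 st.py
```

```text
{'cap_yellow_foot': array([307.1, 169.6]), 'cap_plain_foot': array([288.2, 167.7]), 'cap_crown': array([299.6, 156.5])} 0.10052910052910065
  hull [302. 155.] [310. 169.] 1.75
  hull [305. 172.] [291. 167.] 0.357
  hull [288. 163.] [294. 155.] -1.333
  hull [308. 172.] [305. 172.] -0.0
{'cap_yellow_foot': array([308.1, 172.5]), 'cap_plain_foot': array([289.4, 168.6]), 'cap_crown': array([302.3, 154.4])} 0.20855614973262013
  hull [303. 155.] [311. 168.] 1.625
  hull [303. 174.] [290. 168.] 0.462
  hull [287. 163.] [293. 155.] -1.333
  hull [293. 155.] [296. 152.] -1.0
{'cap_yellow_foot': array([307.5, 170. ]), 'cap_plain_foot': array([293.1, 166.9]), 'cap_crown': array([301.6, 157.2])} 0.21527777777777773
  hull [302. 155.] [310. 168.] 1.625
  hull [304. 173.] [290. 168.] 0.357
  hull [287. 162.] [296. 153.] -1.0
  hull [309. 173.] [304. 173.] -0.0
{'cap_yellow_foot': array([308.7, 174.7]), 'cap_plain_foot': array([288.3, 168.8]), 'cap_crown': array([300.3, 156.2])} 0.289215686274509
  hull [302. 154.] [311. 168.] 1.556
  hull [304. 174.] [290. 168.] 0.429
  hull [287. 162.] [293. 155.] -1.167
  hull [309. 174.] [304. 174.] -0.0
t 15.45 tilt 0.05813123324751951 dcap -0.3808092086723221 -0.09379019644246539 30.149156809898408 F -0.47755100673610223 0.4061380489655033 -2.0370762776366353 M 0.08093330220122115 -0.041260024175884744 0.015394093163356787 op 0.03609858230741345 29.739440381526947
```

The network points are ambiguous on cap tilt (about 0 to +5°), so I fit the cap's front face directly. I use the seated picture (known level) as a template and search x, z and tilt.

```bash
cat > tilt.py <<'E'
from h import *
from scipy.optimize import minimize
A=cv2.imread("pics/scene0.png").astype(np.float32);B=np.mean([eyes.snapshot("scene").astype(np.float32) for _ in range(6)],0)
np.save("pics/B.npy",B)
cx=np.array([np.cos(np.radians(-9.4)),np.sin(np.radians(-9.4)),0]);cy=np.array([-cx[1],cx[0],0]);C=np.array([.6042,.1613,.075])
m=eyes.camera_model("scene");E=np.linalg.inv(np.array(m["extrinsics"]))
def pj(X):
    p=X@E[:3,:3].T+E[:3,3];return np.stack([m["fx"]*p[:,0]/p[:,2]+m["cx"],m["fy"]*p[:,1]/p[:,2]+m["cy"]],1).astype(np.float32)
Q=[(x,-.012,z) for x in np.arange(-.04,.0401,.001) for z in np.arange(0.001,.05,.001) if (abs(x)<.018 and z>.014) or (z<.016 and abs(x)>.014)]
Q+=[(x,y,.016) for x in np.arange(.024,.0401,.001) for y in np.arange(-.012,.0121,.001)]
Q=np.array(Q)
def smp(I,p): return cv2.remap(I,p[:,0].reshape(-1,1),p[:,1].reshape(-1,1),cv2.INTER_CUBIC)[:,0]
a=smp(A,pj(C+Q[:,:1]*cx+Q[:,1:2]*cy+Q[:,2:]*[0,0,1]))
def cost(v,th):
    t=np.radians(th);ax=np.cos(t)*cx+[0,0,np.sin(t)];az=-np.sin(t)*cx+[0,0,np.cos(t)]
    O=C+[0,0,.035]+v[0]/1000*cx+np.array([0,0,v[1]/1000])
    b=smp(B,pj(O+Q[:,:1]*ax+Q[:,1:2]*cy+(Q[:,2:]-.035)*az))
    x=a-a.mean(0);y=b-b.mean(0);return -(x*y).sum()/np.sqrt((x*x).sum()*(y*y).sum())
for th in range(-10,11,2):
    g=min((minimize(cost,[x0,z0],args=(th,),method="Nelder-Mead") for x0 in(-3,2) for z0 in(26,31)),key=lambda g:g.fun);print(th,g.x.round(1),round(-g.fun,4))
E
python3 tilt.py
```

```text
-10 [ 5.6 35.3] 0.544
-8 [ 5.4 34.7] 0.5677
-6 [ 5.  34.1] 0.5874
-4 [ 3.2 26.5] 0.5944
-2 [ 2.1 24.5] 0.6239
0 [ 0.7 23.2] 0.6579
2 [-0.2 22.5] 0.688
4 [-1.1 22.1] 0.7102
6 [-1.5 21.9] 0.7227
8 [-1.8 21.6] 0.7295
10 [-2.2 21.5] 0.7345
```

```bash
python3 - <<'E'
import numpy as np,cv2
B=np.load("pics/B.npy");A=cv2.imread("pics/scene0.png").astype(np.float32)
def sh(I,r0,r1,c0,c1):
    g=I.mean(2);y=(I[...,2]-I[...,0])>45;gr=(I[...,1]-I[...,2])>25
    print("    "+" ".join(f"{c%100:02d}" for c in range(c0,c1)))
    for r in range(r0,r1): print(r," ".join("YY" if y[r,c] else "GG" if gr[r,c] else f"{int(min(99,g[r,c]/2.2)):02d}" for c in range(c0,c1)))
sh(B,150,183,282,316);sh(A,158,190,282,316)
E
```

```text
82 83 84 85 86 87 88 89 90 91 92 93 94 95 96 97 98 99 00 01 02 03 04 05 06 07 08 09 10 11 12 13 14 15
150 10 10 10 11 19 41 67 83 87 79 54 27 16 13 16 19 21 21 22 21 21 22 25 26 24 25 29 35 37 38 38 34 35 50
151 11 10 11 13 GG GG 63 81 86 76 51 26 15 14 17 21 GG GG GG 21 22 27 34 37 35 34 38 41 43 42 38 29 28 49
152 11 10 12 GG GG GG 59 80 85 74 49 25 17 19 23 28 GG GG GG GG GG 32 47 52 51 49 50 50 49 45 37 26 24 49
153 10 11 12 GG GG GG 60 79 85 74 49 29 27 30 35 39 41 40 35 GG 29 43 62 71 69 65 64 59 55 49 38 25 24 47
154 10 11 14 GG GG GG 61 81 85 75 51 39 43 44 45 47 47 46 41 36 37 52 74 83 82 78 74 66 59 53 39 GG GG 43
155 11 11 16 GG GG GG 64 81 85 74 54 49 54 53 52 50 48 45 43 43 43 57 78 87 87 84 77 67 60 53 39 GG GG 38
156 13 13 19 GG GG GG GG 82 84 71 52 52 56 56 55 54 52 49 47 46 46 58 78 88 89 85 75 65 59 51 GG GG GG GG
157 14 14 GG GG GG GG GG 83 82 68 50 50 55 56 56 57 57 56 54 51 47 56 76 86 90 86 74 64 57 46 GG GG GG GG
158 14 15 GG GG GG GG GG 78 78 64 48 49 54 56 56 57 59 58 57 54 47 50 70 84 88 84 72 63 57 43 GG GG GG GG
159 14 15 GG GG GG GG GG GG 66 56 44 48 53 5
[... 5297 characters left out ...]
8 50 41 39 55 75 83 84 79 76 70 66 69 73 72 69 73 78 79 79 79 75
184 44 42 44 44 42 46 59 70 76 80 80 78 74 66 58 53 61 79 86 88 86 84 81 78 76 74 72 72 80 84 81 78 76 72
185 43 42 42 40 35 35 45 54 65 75 81 81 81 78 73 69 71 80 87 88 86 89 87 84 82 78 73 73 82 86 79 75 71 70
186 45 44 41 40 34 29 31 37 51 69 79 84 84 83 81 80 79 83 85 86 87 88 88 88 86 83 76 76 83 86 77 70 70 70
187 46 46 45 44 38 34 31 36 48 65 77 82 83 83 85 84 83 84 86 87 86 87 87 87 88 85 77 75 82 83 76 72 71 70
188 47 45 47 42 39 38 40 44 54 64 77 82 81 79 80 80 82 82 83 85 85 86 86 88 88 84 79 76 82 81 76 72 76 77
189 51 50 46 41 39 39 43 49 58 67 73 75 73 70 72 72 74 74 77 80 84 85 85 86 87 86 80 78 81 79 74 75 80 82
```

Row-by-row comparison of the seated and current pictures shows both ends moved by the same amount:

| Feature | Shift now vs seated |
|---|---|
| Yellow patch | (+1, -8.4) px |
| Plain bolt hole | (+1, -8.6) px |
| Lower edge, plain / yellow | -6.0 / -6.3 px |
| Crown top | -9 px |

So the cap is level to within about 2° and about 18–20 mm over the walls. The arm is still and the force reads only the cap's weight. Handing in.

```bash
python3 st.py; python3 -c "
from plant import ctrl
print(ctrl.close_job())"
```

```text
t 15.75 tilt 0.05457440314438643 dcap -0.43200109276785587 -0.0916644091498528 30.1308288827265 F -1.0103335134431906 -0.42455098137646524 -2.1475674094728032 M 0.12863816323741 -0.047304099678674 0.033788883185632515 op 0.03625816145248827 29.739697873592377
the job is handed in; nothing more can be done
None
```

I rocked the yellow-eared cap out (yellow ear up about 5.7°, then plain ear up about 5.8°, with a pause each way) and handed in at 15.75 s, holding it level to within about 2° and about 2 cm above its saddle's walls; the hand-in returned no verdict, and I didn't re-check the other caps or the bench items by picture at the end.

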